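Clamp a chair rail in the drilling jig

TASK

Get the chair rail ready for drilling: lay the short square rail flat in the bed of the plywood jig, between the end stop and the push clamp. First close the push clamp, so that it drives the rail home against the end stop and locks past its over-centre point; then close the hold-down clamp the same way, so that its foot locks down on the rail. Leave both handles locked, and do not disturb the turned leg, tape measure or glue bottle.

Things in the scene. Friction and masses are not known exactly. Their poses are not given: they have to be found in the camera images.
- rail: the part: a plain dark-wood bar of rectangular section, 40 mm wide (its x), 150 mm long (its y), 36 mm tall (its z), about 0.16 kg, lying flat on the bench to the robot's left or right; both ends are alike. Origin: centre of its underside.
- jig: plywood jig screwed to the bench, board x -60..100, y -130..210, 18 mm thick. Origin: bench plane, on the bed centre line; y along the bed, x away from the robot. End stop at the -y end, face at y = -95 mm, 34 mm above the board; push clamp at the +y end; hold-down clamp on the far (+x) side at y = -55 mm, 130 mm to the top of its raised arm, which stays at x > 40 mm, clear of the rail.
- push_handle (a joint): push clamp handle (rad): 0 retracted, leaning 16 deg back from upright; grows swinging forward and down over the plunger, to -y of the jig, driving the plunger to -y (32 mm). Elevation above -y is 1.85 - angle. Dead centre 1.20, locked at the end of travel 1.30. From about 0.8 the sprung foot bears: up to 4 N at the grip; let go before dead centre it springs back, beyond it holds itself.
- push_grip (a point): point on the axis of the push clamp's handle, 85 mm from the pivot: where to take hold. Handle: round black sleeve 18 mm thick, from 45 to 115 mm from the pivot; nearer in, a flat steel bar.
- holddown_handle (a joint): hold-down handle (rad): 0 open, arm up; grows swinging away from the rail (to +x of the jig) and down, which lowers the arm. Elevation above +x is 1.32 - angle. Dead centre 1.15, locked at the end of travel 1.27, handle nearly level. The sprung foot meets the rail at about 0.9: then up to 5 N at the grip; let go before dead centre it springs back, beyond it holds itself.
- holddown_grip (a point): point on the axis of the hold-down's handle, 85 mm from the pivot: where to take hold. Handle: round black sleeve 18 mm thick, from 45 to 115 mm from the pivot; nearer in, a flat steel bar.
- holddown_foot: round rubber foot, 18 mm wide, of the hold-down clamp's spindle. Origin: centre of its lower face; closed, it bears on the rail's top at x = 0, y = -55 mm of the jig.
- push_foot: round rubber foot, 20 mm wide, at the front of the push clamp's plunger, moving along the jig's y over the bed's centre line. Origin: centre of its front face.
- leg: bystander: a turned chair leg of the same dark wood, 170 mm long, round between square blocks 42 mm wide; lies across the bench from the rail. Origin: underside, middle.
- tape: bystander: a grey tape measure 70 x 35 x 62 mm tall, beyond the jig on the left. Origin: centre of its underside.
- glue: bystander: a white glue bottle 54 mm wide, 150 mm tall, standing beyond the jig on the right. Origin: centre of its underside.
- bed_home (a point): point on the board's top (18 mm above the bench) where the rail's origin is when home against the stop, the rail's y along the jig's y. The bed lies between two lips 8 mm high, 46 mm apart inside. With the push clamp retracted, its foot (centre 22 mm above the board) leaves the rail's origin free to lie from here to 27 mm towards +y of the jig.
- push_pivot (a point): pivot of the push clamp's handle, 40 mm above the bench, axis along the jig's x; the handle swings in the upright plane over the bed's centre line.
- holddown_pivot (a point): pivot of the hold-down's handle, 59 mm above the bench, axis along the jig's y; the handle swings in an upright plane along the jig's x.
Mind the look-alikes: they are no part of the job. What is shaped like the rail but turquoise is not meant.

How it is judged:
By the outcome, as a careful person would: the job done as asked, in the order asked, and still so for the second after the job is handed in, with the robot touching nothing.
It also fails if it takes over 72 s, if anything falls off the work surface, if the arm or the gripper's body presses on something with over 40 N, if the wrist force passes 120 N, or if a joint passes its speed limit or range.

ROBOT

A 6-joint arm with a two-finger parallel gripper is mounted at the origin on the work surface. World frame = base frame: x ahead of the robot, y to its left, z up, the work surface at z = 0. Lengths are in mm, angles in degrees, forces in N, time in s.
With the tool pointing down it reaches from about 350 to 850 mm from the base axis. Payload 8.1 kg.
Tool frame: the origin (TCP) lies midway between the tips of the shut fingers; the grasp point (between the pads) lies 19 mm behind it; z points along the fingers, y is the line along which they close (so a half turn about z gives the same grasp; the last joint's range is limited). The gripper opens to 85 mm and grips with 20 to 120 N. Pads are 22 mm wide; open, the fingers measure 114 mm over their backs; the gripper's body (76 mm by 85 mm) begins 54 mm behind the grasp point. The pads swing forward as they close: fully open they stand 13 mm farther back than shut.
Start: joints at [-78.919, 7.471, 85.268, -0, 87.261, -4.893], TCP at [165.142, -576.831, 231.292] pointing down, gripper open.
Joint ranges: [-169.43, 169.43], [-51.17, 129.36], [1.28, 143.12], [-76.62, 256.62], [0, 156.53], [-152.29, 152.29]. Speed limits (degrees/s): [136.94, 136.94, 159.86, 180, 180, 180].

INTERFACE

Orientations are given as [roll, pitch, yaw] about the fixed x, y, z axes, in that order (R = Rz(yaw) Ry(pitch) Rx(roll)).
In Python, from bench import r gives the robot as it stands. The module is installed in compiled form; this text tells all that it offers.
- The arm moves only by the tool jog_arm, never from a script. Its argument "rows" is a list of rows, each a list of 2 entries, a list of its own where there are three numbers: the shift along the tool's x, y, z in mm, then the turn, a rotation vector about the tool's x, y, z in rad. A call has 1 to 10 rows; each row is the pose to reach, as a shift and turn from the pose commanded when the call began, along the tool's axes at that moment; what a row does not reach only later rows make up. A row lasts 1/10 s, in which the tool goes at most 50 mm and 8.59 degrees, less where a joint would pass 70% of its speed; a pose out of reach is approached as far as the arm can. A call with a gripper value outside its range is refused whole. "grip" is the finger opening in mm, from 0 to 85.4, set as the call begins (left out, the last holds). The fingers move at their own pace and stop on an object; "force" is the grip in N (left out, the last holds). Time passes only in rows, so rows that repeat a pose let the fingers close. It gives the time, the measured TCP pose, the force, the opening and the grip force at its end, in the units of the state.
- r.sense(): the state, without advancing time (a new reading comes with each control period).
- r.snapshot(name): name is "scene" or "top" or "wrist"; returns (picture, depth): 420x560x3 uint8, blue, green, red; 420x560 float32, mm along the optical axis (not along the pixel's ray), 0 where there is no reading.
- r.camera_params(name): a dict with "fx", "fy", "cx", "cy" (pixels), "dist_coeffs" ([k1, k2, p1, p2, k3] as OpenCV has them; the pictures are not rectified), "pose" (4x4, takes a point from camera to world coordinates); the wrist camera has in their place "tool_from_camera" (4x4, takes a point from camera to tool coordinates, whose origin is the TCP and whose axes are the flange's). Camera axes: x right, y down, z forward; pixel columns grow to the right and rows downward; lengths in mm; the calibration is good to about 2 mm. A picture is of the moment at which its call begins: read the wrist's pose just before it. camera_params takes no time and is no camera call.
- r.hand_in(): hands the job in; it is judged then, once.
The state is a dict: "time": time; "joint_pos": joint angles; "qd": joint speeds; "joint_efforts": joint torques, N m; "tool_pos": TCP position; "tcp_rot": TCP orientation; "ft_force": force on the tool from outside, world axes, zero at the start; "wrist_torque": the same for the moment, N m; "finger_gap": finger opening in mm; "grip_force": force on a finger pad.
Only numpy, scipy, OpenCV 4.12 (cv2) and the standard library are available. Lean on these libraries where they do the work, as an engineer would, in place of code of your own. Each camera call takes 0.05 s, during which the arm holds its last target. There are 200 camera calls.

## Working session

There is one attempt and no reset: what is moved stays moved. The work goes in short steps, Python scripts to look and compute and a tool call to move; the robot and the scene stay as the last step left them, time stands still between calls to the robot, and variables do not carry over. Pictures are saved under pics/ and viewed, at most 10 in all, crops included, and the job is handed in when it is done.

Besides the shell and the picture viewer there is one more tool, called after "Call:" in YAML: its name, and indented under it one key for each argument. jog_arm: Moves the arm, as the interface text tells. Its arguments: {"type":"object","properties":{"rows":{"type":"array"},"grip":{"type":"number"},"force":{"type":"number"}},"required":["rows"]}

```bash
mkdir -p pics; cat > h.py <<'E'
import numpy as np,cv2
from scipy.spatial.transform import Rotation as R
from bench import r
def tool():
    s=r.sense();T=np.eye(4);T[:3,:3]=R.from_euler('xyz',s['tcp_rot'],degrees=True).as_matrix();T[:3,3]=s['tool_pos'];return T
def snap(n):
    T=tool();p,d=r.snapshot(n);c=r.camera_params(n)
    M=T@np.array(c['tool_from_camera']) if n=='wrist' else np.array(c['pose'])
    np.savez(f'{n}.npz',p=p,d=d,M=M);return p,d,M
def load(n):
    z=np.load(f'{n}.npz');return z['p'],z['d'],z['M']
def ray(n,M,uv):
    c=r.camera_params(n);K=np.array([[c['fx'],0,c['cx']],[0,c['fy'],c['cy']],[0,0,1]])
    q=cv2.undistortPoints(np.array(uv,float).reshape(-1,1,2),K,np.array(c['dist_coeffs'])).reshape(-1,2)
    return np.c_[q,np.ones(len(q))]
def dep(n,d,M,uv):
    q=ray(n,M,uv);z=np.array([np.median([v for v in d[int(y)-1:int(y)+2,int(x)-1:int(x)+2].ravel() if v>0] or [0]) for x,y in uv])
    return (q*z[:,None])@M[:3,:3].T+M[:3,3]
def plane(n,M,uv,h):
    q=ray(n,M,uv)@M[:3,:3].T;return M[:3,3]+q*((h-M[2,3])/q[:,2])[:,None]
def cloud(n,d,M):
    v,u=np.mgrid[0:d.shape[0],0:d.shape[1]];q=ray(n,M,np.c_[u.ravel(),v.ravel()])
    return ((q*d.ravel()[:,None])@M[:3,:3].T+M[:3,3]).reshape(*d.shape,3)
E
python3 - <<'E'
from h import *
for n in('scene','top'):
    p,d,M=snap(n);cv2.imwrite(f'pics/{n}1.png',cv2.resize(p,(784,588)));print(n,M.round(2).tolist())
print(r.sense())
E
```

```text
scene [[0.31, 0.81, -0.5, 1146.49], [0.95, -0.27, 0.15, -279.46], [-0.01, -0.52, -0.86, 1256.81], [0.0, 0.0, 0.0, 1.0]]
top [[-0.01, -1.0, 0.06, 397.74], [-1.0, 0.01, -0.0, -57.53], [0.0, -0.06, -1.0, 1142.37], [0.0, 0.0, 0.0, 1.0]]
{'time': 0.1, 'joint_pos': array([-7.89182461e+01,  7.51304461e+00,  8.53235944e+01, -1.56822486e-03,
        8.72624625e+01, -4.89373876e+00]), 'qd': array([-0.06727604, -0.15180238, -0.13266127,  0.04203461, -0.04532378,
        0.14085248]), 'joint_efforts': array([ 1.79848324e-03, -5.70949817e+01, -5.01941550e+01, -9.90070703e-05,
        8.02490395e-03,  2.17615315e-05]), 'tool_pos': array([ 165.04281723, -576.32641766,  230.32042677]), 'tcp_rot': array([-1.79901126e+02, -6.89356213e-03,  1.59755630e+01]), 'ft_force': array([-0.16309158, -0.15554856,  0.03962106]), 'wrist_torque': array([-0.02405334, -0.00980702,  0.02572705]), 'grip_force': 0.0, 'finger_gap': 85.57882655295141}
```

View pics/top1.png

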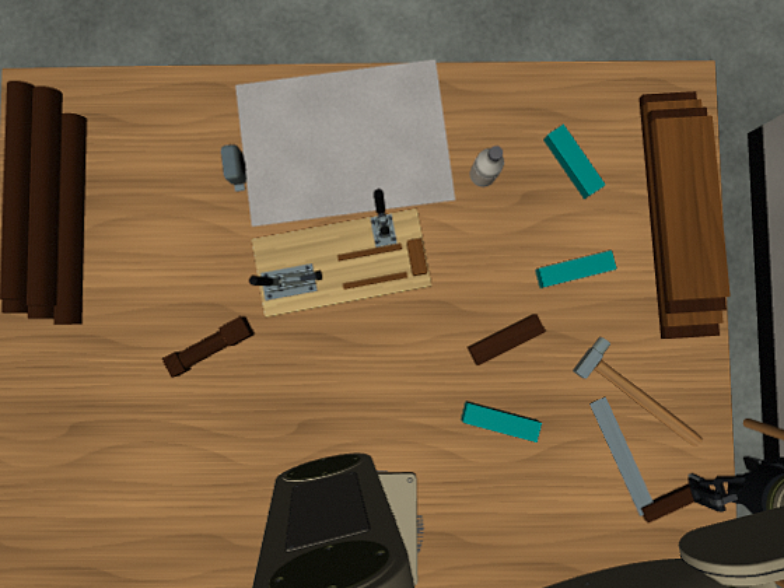

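View pics/scene1.png

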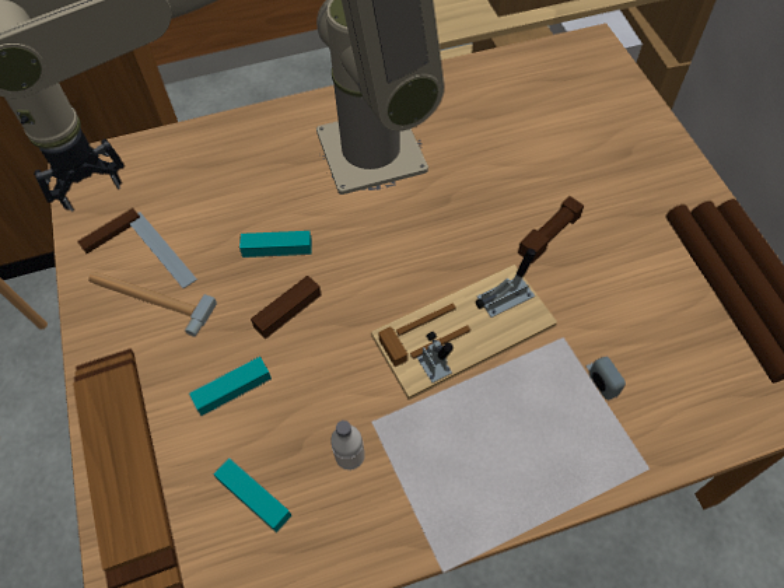

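The top view shows the dark bar at (506,339) in the 784-wide picture. The jig runs from (262,235) to (430,290), with the push handle at (262,281) and the hold-down handle at (379,200). Candidates for the rail:
- Dark bar (506,339): fits, as it is plain dark wood.
- Turquoise bars (576,160), (576,268) and (501,421): wrong colour.
- Try-square stock (668,502): part of the square.

I'll measure from both views and confirm with a crop.

```bash
python3 - <<'E'
from h import *
p,d,M=load('top');C=cloud('top',d,M)
for n in('top','scene'):
    p,d,M=load(n);C=cloud(n,d,M)
    a,b,w=((506,339),(340,262),0) if n=='top' else ((286,307),(465,330),0)
    hsv=cv2.cvtColor(p,cv2.COLOR_BGR2HSV)
    u,v=int(a[0]/1.4),int(a[1]/1.4)
    m=np.zeros(d.shape,bool);m[v-40:v+40,u-45:u+45]=True
    m&=(C[...,2]>26)&(C[...,2]<46)&(d>0)&(hsv[...,2]<110)&((hsv[...,0]<25)|(hsv[...,0]>160))
    P=C[m];print(n,'rail',m.sum(),np.median(P[:,2]),cv2.minAreaRect(P[:,:2].astype(np.float32)))
    u,v=int(b[0]/1.4),int(b[1]/1.4)
    m=np.zeros(d.shape,bool);m[v-70:v+70,u-90:u+90]=True
    m&=(C[...,2]>12)&(C[...,2]<24)&(d>0)
    P=C[m];print('board',m.sum(),np.median(P[:,2]),cv2.minAreaRect(P[:,:2].astype(np.float32)))
    f=C[int(460/1.4):int(480/1.4),int(300/1.4):int(330/1.4)] if n=='scene' else C[int(370/1.4):int(390/1.4),int(300/1.4):int(330/1.4)]
    print('bench',np.median(f[...,2]))
p,_,_=load('top');a=cv2.resize(p[220:270,325:400],None,fx=6,fy=6,interpolation=cv2.INTER_CUBIC)
b=cv2.resize(p[120:240,165:320],None,fx=4,fy=4,interpolation=cv2.INTER_CUBIC)
o=np.zeros((300+0,450,3),np.uint8);o=a
cv2.imwrite('pics/crop.png',o)
p,_,_=load('top')
# corners of board by plane at z=18
print(plane('top',load('top')[2],np.array([(252,238),(416,209),(431,287),(267,316)])/1.4,18).round(1))
E
```

```text
top rail 819 34.17560767012196 ((371.521240234375, -287.921630859375), (40.69230651855469, 150.5497589111328), 25.911760330200195)
board 5597 16.972310679580232 ((522.7285766601562, 65.01856994628906), (416.3891296386719, 384.6114501953125), 84.90579223632812)
bench -1.3283301374100347
scene rail 719 35.52267854096931 ((373.2548522949219, -290.6456298828125), (44.71249771118164, 150.91941833496094), 26.589963912963867)
board 4616 18.275720911111762 ((501.367431640625, 70.37422180175781), (426.6959228515625, 343.3823547363281), 78.4809799194336)
bench 0.8558296343284155
[[ 578.5  215.6   18. ]
 [ 633.7 -114.7   18. ]
 [ 475.9 -142.4   18. ]
 [ 421.5  185.1   18. ]]
```

View pics/crop.png

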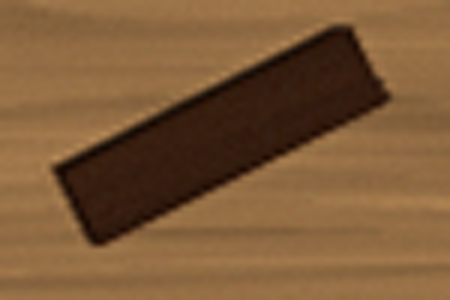

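The crop shows the plain dark-wood bar at about (222,135), with no turquoise and no blade. It measures 40.7 x 150 mm with its top at about 35 mm, so this is the rail. Next, a helper for working out moves.

```bash
cat >> h.py <<'E'
def go(pos,yaw=None,Rt=None):
    "shift/turn for jog from measured pose to target (tool down at yaw, or Rt)"
    T=tool()
    if Rt is None: Rt=R.from_euler('xyz',[180,0,yaw],degrees=True).as_matrix()
    s=T[:3,:3].T@(np.array(pos,float)-T[:3,3]);w=R.from_matrix(T[:3,:3].T@Rt).as_rotvec()
    print('shift',s.round(1).tolist(),'turn',w.round(3).tolist(),'rows',max(np.linalg.norm(s)/50,np.degrees(np.linalg.norm(w))/8.59).round(1))
E
python3 - <<'E'
from h import *
print(r.camera_params('wrist'))
go([359,-262,240],116)
E
```

```text
{'fx': 349.07390152413103, 'fy': 349.07390152413103, 'cx': 280.6284062710885, 'cy': 203.26435066517132, 'dist_coeffs': array([-0.05856608,  0.        ,  0.        ,  0.        ,  0.        ]), 'tool_from_camera': array([[ 6.84859661e-04, -9.58874520e-01, -2.83829503e-01,
         7.31955702e+01],
       [ 9.99999719e-01,  7.43661513e-04, -9.94209821e-05,
        -7.44923628e-01],
       [ 3.06405324e-04, -2.83829355e-01,  9.58874759e-01,
        -1.42972521e+02],
       [ 0.00000000e+00,  0.00000000e+00,  0.00000000e+00,
         1.00000000e+00]])}
shift [273.0, -248.8, -9.2] turn [-0.001, -0.002, -1.746] rows 11.6
```

Call:
jog_arm:
  rows:
    - [[273,-249,-9],[0,0,-1.3]]
    - [[273,-249,-9],[0,0,-1.3]]
    - [[273,-249,-9],[0,0,-1.3]]
    - [[273,-249,-9],[0,0,-1.3]]
    - [[273,-249,-9],[0,0,-1.3]]
    - [[273,-249,-9],[0,0,-1.3]]
    - [[273,-249,-9],[0,0,-1.746]]
    - [[273,-249,-9],[0,0,-1.746]]
    - [[273,-249,-9],[0,0,-1.746]]
    - [[273,-249,-9],[0,0,-1.746]]
  grip: 85
  force: 60

```text
time: 1.1
tool_pos: [359.5, -261.2, 240.0]
tcp_rot: [-180.0, -0.0, 102.4]
ft_force: [0.0, 0.0, 0.7]
finger_gap: 84.8
grip_force: 0.0
```

Call:
jog_arm:
  rows:
    - [[0,0,0],[0,0,-0.08]]
    - [[0,0,0],[0,0,-0.18]]
    - [[0,0,0],[0,0,-0.24]]
    - [[0,0,0],[0,0,-0.24]]

```text
time: 1.5
tool_pos: [358.9, -262.1, 239.9]
tcp_rot: [-180.0, -0.0, 115.7]
ft_force: [0.3, 0.6, -0.1]
finger_gap: 85.0
grip_force: 0.0
```

```bash
python3 - <<'E'
from h import *
p,d,M=snap('wrist');C=cloud('wrist',d,M)
hsv=cv2.cvtColor(p,cv2.COLOR_BGR2HSV)
m=(C[...,2]>29)&(C[...,2]<44)&(d>0)&(np.hypot(C[...,0]-372,C[...,1]+289)<100)
P=C[m];rc=cv2.minAreaRect(P[:,:2].astype(np.float32));print(m.sum(),np.median(P[:,2]),rc)
print(np.median(P,axis=0))
cv2.imwrite('pics/w1.png',p)
E
```

```text
5327 36.375009534087724 ((371.2060546875, -289.25921630859375), (40.03966522216797, 149.55374145507812), 25.728586196899414)
[ 368.56869076 -282.95336368   36.37500953]
```

View pics/w1.png

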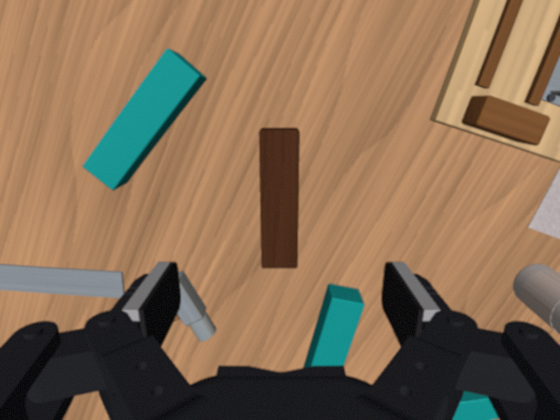

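The picture shows the rail at (280,198), upright and centred between the fingers. It measures 40 x 150 mm with its top at 36 mm. Going straight down.

Call:
jog_arm:
  rows:
    - [[0,0.5,45],[0,0,0]]
    - [[0,0.5,90],[0,0,0]]
    - [[0,0.5,135],[0,0,0]]
    - [[0,0.5,175],[0,0,0]]
    - [[0,0.5,205],[0,0,0]]
    - [[0,0.5,222],[0,0,0]]
    - [[0,0.5,230],[0,0,0]]
    - [[0,0.5,230],[0,0,0]]

```text
time: 2.35
tool_pos: [358.8, -261.5, 9.3]
tcp_rot: [-180.0, -0.1, 115.6]
ft_force: [1.0, 0.1, 1.2]
finger_gap: 85.2
grip_force: 0.0
```

Call:
jog_arm:
  rows:
    - [[0,0,0],[0,0,0]]
    - [[0,0,0],[0,0,0]]
    - [[0,0,0],[0,0,0]]
    - [[0,0,0],[0,0,0]]
    - [[0,0,0],[0,0,0]]
    - [[0,0,0],[0,0,0]]
    - [[0,0,0],[0,0,0]]
    - [[0,0,0],[0,0,0]]
  grip: 30
  force: 60

```text
time: 3.15
tool_pos: [360.4, -263.0, 11.7]
tcp_rot: [180.0, 0.1, 115.7]
ft_force: [-0.7, 1.1, 7.3]
finger_gap: 39.4
grip_force: 61.5
```

Call:
jog_arm:
  rows:
    - [[0,0,-10],[0,0,0]]
    - [[0,0,-40],[0,0,0]]
    - [[0,0,-85],[0,0,0]]
    - [[0,0,-130],[0,0,0]]
    - [[0,0,-175],[0,0,0]]
    - [[0,0,-210],[0,0,0]]
    - [[0,0,-230],[0,0,0]]
    - [[0,0,-230],[0,0,0]]

```text
time: 3.95
tool_pos: [360.8, -263.2, 244.6]
tcp_rot: [179.8, 0.4, 115.7]
ft_force: [-0.2, -0.4, -2.2]
finger_gap: 39.0
grip_force: 60.9
```

```bash
python3 - <<'E'
from h import *
go([509,14,250],99.6)
E
```

```text
shift [185.7, 253.6, -6.0] turn [0.004, 0.006, 0.28] rows 6.3
```

Call:
jog_arm:
  rows:
    - [[30,40,-6],[0,0,0.05]]
    - [[60,80,-6],[0,0,0.1]]
    - [[90,120,-6],[0,0,0.15]]
    - [[120,160,-6],[0,0,0.2]]
    - [[145,200,-6],[0,0,0.25]]
    - [[170,230,-6],[0,0,0.28]]
    - [[186,253,-6],[0,0,0.28]]
    - [[186,253,-6],[0,0,0.28]]
    - [[186,253,-6],[0,0,0.28]]

```text
time: 4.85
tool_pos: [506.0, 15.7, 244.3]
tcp_rot: [-179.8, -0.0, 99.7]
ft_force: [-0.3, -0.4, -1.5]
finger_gap: 39.1
grip_force: 61.2
```

```bash
python3 - <<'E'
from h import *
p,d,M=snap('wrist');print(r.sense()['tool_pos'],r.sense()['tcp_rot'],M[:3,3]);cv2.imwrite('pics/w2.png',cv2.resize(p,(784,588)))
p,d,M=snap('scene')
E
```

```text
[506.04134141  15.01070372 244.72063236] [-1.79846141e+02 -1.58769712e-02  9.96573732e+01] [494.70256027  88.10316142 387.31421942]
```

View pics/w2.png

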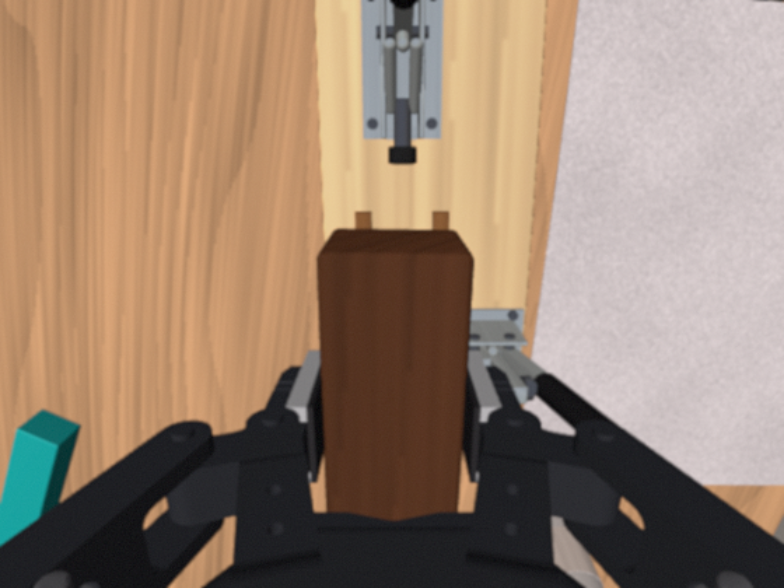

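The picture shows the rail at (395,370), held square between the fingers. The lip ends are at (363,212) and (440,212), the push foot at (402,155), and the board edges at x≈320 and x≈545. From these I'll work out the jig frame and the rail's position in the grip.

```bash
python3 - <<'E'
from h import *
p,d,M=load('wrist');C=cloud('wrist',d,M)
X=lambda uv,h: plane('wrist',M,np.array(uv)/1.4,h).round(1)
print('lips',X([(363,212),(440,212),(371,214),(432,214)],26))
print('foot',X([(402,148),(389,163),(415,163)],40)); print('foot depth',dep('wrist',d,M,np.array([(402,152)])/1.4))
L=X([(317,60),(322,210)],18);Rr=X([(546,60),(529,290)],18);print('edges',L,Rr)
def ang(a):v=a[0]-a[1];return np.degrees(np.arctan2(v[1],v[0]))-90
print('yaws',ang(L),ang(Rr))
# auto board top points: fit edges
hsv=cv2.cvtColor(p,cv2.COLOR_BGR2HSV)
for rows in [(40,150)]:
    a=[];b=[]
    for v in range(*rows,5):
        u=np.arange(170,440);z=C[v,u,2];ok=(z>12)&(d[v,u]>0)
        a.append((u[ok].min(),v));b.append((u[ok].max(),v))
    A=plane('wrist',M,np.array(a),18);B=plane('wrist',M,np.array(b),18)
    for q in(A,B):
        k=np.polyfit(q[:,1],q[:,0],1);res=q[:,0]-np.polyval(k,q[:,1]);k=np.polyfit(q[abs(res)<2,1],q[abs(res)<2,0],1);print('edge: yaw',np.degrees(np.arctan(-k[0])),'x at y=80',np.polyval(k,80))
print('board z',np.median(C[100:140,240:250,2]),np.median(C[100:140,335:345,2]))
# rail in tool frame
T=tool();Q=(C-T[:3,3])@T[:3,:3]
m=(d>0)&(np.abs(Q[...,1])<32)&(Q[...,2]<10)&(Q[...,2]>-40)&(hsv[...,2]<120)&(hsv[...,1]>90)
m[:165]=False;P=Q[m];print('rail tool z top',np.median(P[:,2]),m.sum())
P=P[abs(P[:,2]-np.median(P[:,2]))<4];print(P.min(0),P.max(0));
for lo,hi in((40,55),(25,40),(55,80)):
    s=P[(P[:,0]>lo)&(P[:,0]<hi)];print(lo,np.percentile(s[:,1],[1,99]),np.median(s[:,2]))
E
```

```text
lips [[480.8  33.9  26. ]
 [536.9  43.6  26. ]
 [486.9  33.4  26. ]
 [531.4  41.1  26. ]]
foot [[501.   84.1  40. ]
 [493.9  72.7  40. ]
 [511.6  75.7  40. ]]
foot depth [[501.23044992  81.71234881  50.55814347]]
edges [[432.  133.3  18. ]
 [449.7  29.   18. ]] [[590.8 161.2  18. ]
 [619.7  -5.9  18. ]]
yaws 9.631493404184937 9.81225814860261
edge: yaw 9.59769222364497 x at y=80 441.3572788121782
edge: yaw 9.75625523362473 x at y=80 601.9138692441396
board z 18.213475781547174 18.39298263837742
rail tool z top -23.723845588929073 20870
[-34.25851541 -31.92254639 -27.55273574] [ 48.10390242  20.86814798 -19.731112  ]
40 [-17.79561367  20.24650318] -23.72257646917891
25 [-18.02060116  20.06989126] -23.89743224881564Traceback (most recent call last):
  File "<stdin>", line 26, in <module>
    return _quantile_unchecked(
        a, q, axis, out, overwrite_input, method, keepdims, weights)
    return _ureduce(a,
                    func=_quantile_ureduce_func,
    ...<5 lines>...
                    overwrite_input=overwrite_input,
                    method=method)
    r = func(a, **kwargs)
    result = _quantile(arr,
                       quantiles=q,
    ...<2 lines>...
                       out=out,
                       weights=wgt)
    slices_having_nans = np.isnan(arr[-1, ...])
                                  ~~~^^^^^^^^^
IndexError: index -1 is out of bounds for axis 0 with size 0
```

```bash
python3 - <<'E'
from h import *
go([511.4,13.8,62],99.7)
E
```

```text
shift [-1.7, 5.4, 183.1] turn [-0.002, -0.0, -0.002] rows 3.7
```

Call:
jog_arm:
  rows:
    - [[-1.7,5.4,30],[0,0,0]]
    - [[-1.7,5.4,70],[0,0,0]]
    - [[-1.7,5.4,110],[0,0,0]]
    - [[-1.7,5.4,150],[0,0,0]]
    - [[-1.7,5.4,175],[0,0,0]]
    - [[-1.7,5.4,183],[0,0,0]]
    - [[-1.7,5.4,183],[0,0,0]]
    - [[-1.7,5.4,183],[0,0,0]]

```text
time: 5.75
tool_pos: [513.7, 13.8, 65.0]
tcp_rot: [179.9, 0.0, 99.6]
ft_force: [0.4, -0.2, -1.1]
finger_gap: 39.2
grip_force: 61.1
```

```bash
python3 - <<'E'
from h import *
p,d,M=snap('wrist');print(r.sense()['tool_pos'],r.sense()['tcp_rot']);cv2.imwrite('pics/w3.png',cv2.resize(p,(784,588)))
E
```

```text
[514.18979582  13.90251482  65.47511713] [1.79810775e+02 4.72049912e-02 9.95920027e+01]
```

View pics/w3.png

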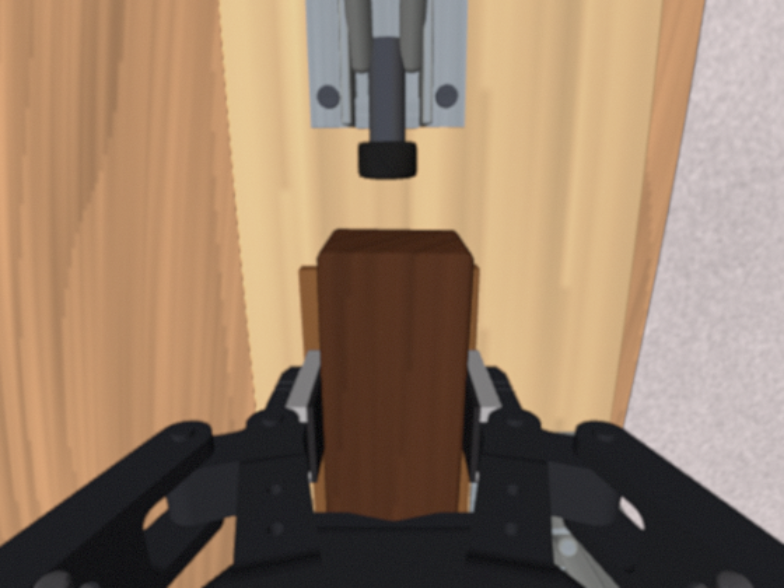

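The picture shows the rail over the bed with its centre at x≈395. The lips' outer edges are at x = 300 and 479, and the foot is at (387,160). The rail sits slightly right of centre, so I'll work out the correction.

```bash
python3 - <<'E'
from h import *
p,d,M=load('wrist');T=tool()
X=lambda uv,h: (((plane('wrist',M,np.array(uv)/1.4,h))-T[:3,3])@T[:3,:3]).round(1)
b=T[2,3]-12.3
print('lips outer',X([(300,268),(479,268)],26))
print('foot',X([(359,178),(416,178)],40),X([(359,145),(416,145)],50))
print('rail top',X([(318,262),(473,262),(321,360),(470,360)],b+36),'bottom end',X([(338,230),(458,230)],b))
print('board',X([(222,50),(250,330)],18),X([(662,50),(630,330)],18))
E
```

```text
lips outer [[ 26.  -35.5  39.3]
 [ 26.   33.5  39.6]]
foot [[ 61.  -11.1  25.4]
 [ 61.    8.1  25.5]] [[ 71.9 -10.3  15.4]
 [ 71.9   7.5  15.4]]
rail top [[ 44.  -18.4 -23.8]
 [ 43.9  20.4 -23.7]
 [ 17.1 -18.8 -23.8]
 [ 17.1  20.9 -23.6]] bottom end [[ 45.6 -17.3  12.2]
 [ 45.6  21.2  12.3]]
board [[105.4 -61.5  47.2]
 [ -2.9 -59.5  47.3]] [[106.5  98.8  47.7]
 [ -3.2 100.9  47.8]]
```

Call:
jog_arm:
  rows:
    - [[0,-2.4,0],[0,0,0]]
    - [[0,-2.4,10],[0,0,0]]
    - [[0,-2.4,20],[0,0,0]]
    - [[0,-2.4,26],[0,0,0]]
    - [[0,-2.4,30],[0,0,0]]
    - [[0,-2.4,33],[0,0,0]]
    - [[0,-2.4,33],[0,0,0]]

```text
time: 6.5
tool_pos: [510.3, 14.0, 30.0]
tcp_rot: [-180.0, -0.0, 99.6]
ft_force: [2.3, 1.1, -2.8]
finger_gap: 39.1
grip_force: 60.8
```

```bash
python3 - <<'E'
from h import *
p,d,M=snap('wrist');s=r.sense();print(s['tool_pos'],s['tcp_rot'],s['ft_force']);cv2.imwrite('pics/w4.png',cv2.resize(p,(784,588)))
E
```

```text
[510.29616789  13.93822204  30.07719296] [-1.79999032e+02  8.24993441e-04  9.96311632e+01] [ 2.29423868 -0.28035572 -2.8596198 ]
```

View pics/w4.png

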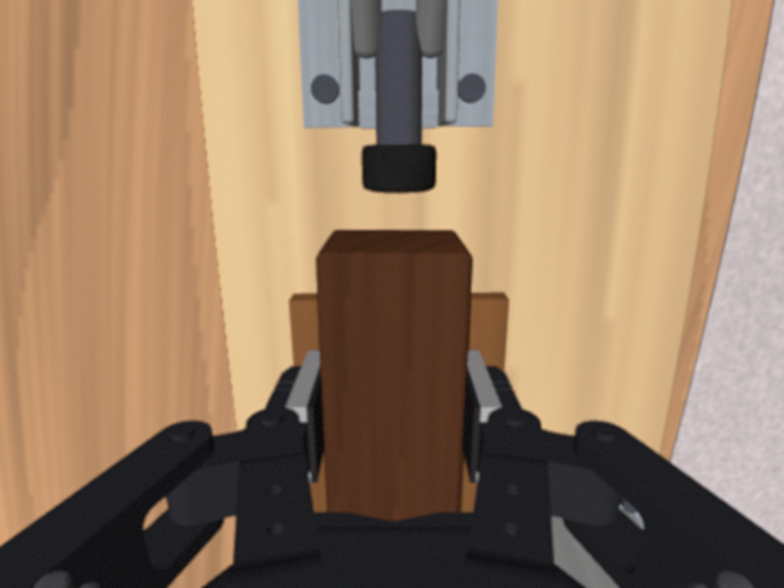

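The picture shows the rail (x≈395) between the lips (290 and 508) and in line with the foot at (399,168), about 1 mm off centre. I'll lower it to contact.

Call:
jog_arm:
  rows:
    - [[0,0.7,0.7],[0,0,0]]
    - [[0,0.7,1.5],[0,0,0]]
    - [[0,0.7,1.5],[0,0,0]]

```text
time: 6.85
tool_pos: [510.6, 13.9, 29.7]
tcp_rot: [-179.9, -0.0, 99.6]
ft_force: [-6.7, -1.1, 10.3]
finger_gap: 38.8
grip_force: 62.5
```

Call:
jog_arm:
  rows:
    - [[0,0,-1],[0,0,0]]
    - [[0,0,-1],[0,0,0]]
    - [[0,0,-1],[0,0,0]]
    - [[0,0,-1],[0,0,0]]
    - [[0,0,-1],[0,0,0]]
  grip: 62

```text
time: 7.35
tool_pos: [510.8, 14.1, 29.7]
tcp_rot: [-180.0, -0.0, 99.6]
ft_force: [0.4, 0.2, -0.8]
finger_gap: 61.7
grip_force: 0.0
```

Call:
jog_arm:
  rows:
    - [[0,0,-15],[0,0,0]]
    - [[0,0,-50],[0,0,0]]
    - [[0,0,-100],[0,0,0]]
    - [[0,0,-150],[0,0,0]]
    - [[0,0,-200],[0,0,0]]
    - [[0,0,-220],[0,0,0]]
    - [[0,0,-220],[0,0,0]]
    - [[0,0,-220],[0,0,0]]

```text
time: 8.15
tool_pos: [511.1, 14.1, 250.7]
tcp_rot: [179.9, 0.0, 99.6]
ft_force: [-0.3, 0.6, 0.1]
finger_gap: 61.7
grip_force: 0.0
```

```bash
python3 - <<'E'
from h import *
print(r.sense()['tool_pos'])
p,d,M=snap('wrist')
q,e,N=snap('scene')
crop=cv2.resize(q[170:300,250:410],(788,640))[:600]
cv2.imwrite('pics/w5.png',np.hstack([cv2.resize(p,(400,300)),cv2.resize(q[170:290,250:410],(400,300))]))
E
```

```text
[511.06463562  14.06356623 250.67899955]
```

View pics/w5.png

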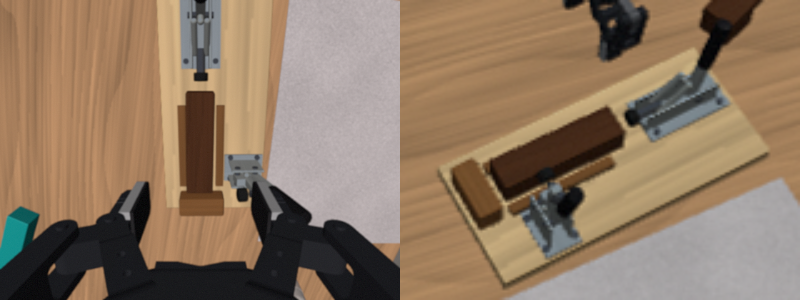

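The left half shows the rail lying in the bed at (200,140), between the lips. The right half shows it flat, at (555,150). Next I'll measure both handles from two fixed views.

```bash
cat >> h.py <<'E'
O=np.array([516.0,-6.7,0]);J=R.from_euler('z',9.65,degrees=True).as_matrix()
def jig(P): return (P-O)@J
def world(p): return J@np.array(p,float)+O
E
python3 - <<'E'
from h import *
snap('top')
for n in('scene','top','wrist'):
    p,d,M=load(n);C=cloud(n,d,M);Q=jig(C);v=p.max(2)
    ok=(d>0)&(v<70)
    a=Q[ok&(abs(Q[...,0])<30)&(Q[...,1]>110)&(Q[...,1]<260)&(Q[...,2]>75)&(Q[...,2]<165)]
    b=Q[ok&(abs(Q[...,1]+55)<25)&(Q[...,0]>40)&(Q[...,0]<170)&(Q[...,2]>75)&(Q[...,2]<190)]
    for nm,P,ax in(('push',a,1),('hold',b,0)):
        if len(P)<5: print(n,nm,len(P));continue
        print(n,nm,len(P),'mean',P.mean(0).round(1),'min',P.min(0).round(1),'max',P.max(0).round(1))
        for lo in range(75,170,15):
            s=P[(P[:,2]>=lo)&(P[:,2]<lo+15)]
            if len(s)>4:print('  z',lo,len(s),np.median(s,0).round(1))
    for (nm,reg) in (('stop',(abs(Q[...,0])<25)&(Q[...,1]<-80)&(Q[...,1]>-135)&(Q[...,2]>44)&(Q[...,2]<60)),('rail',(abs(Q[...,0])<28)&(Q[...,1]>-93)&(Q[...,1]<90)&(Q[...,2]>49)&(Q[...,2]<60))):
        P=Q[reg&(d>0)];print(n,nm,len(P),np.percentile(P,[1,50,99],axis=0).round(1).tolist() if len(P) else '')
E
```

```text
scene push 140 mean [  3.8 179.7 123.6] min [ -7.8 165.1  75.2] max [ 10.7 198.  157. ]
  z 75 15 [  2.5 169.7  83.2]
  z 90 22 [  4.7 172.3  98.9]
  z 105 22 [  5.5 175.4 114.1]
  z 120 27 [  4.3 179.7 127.1]
  z 135 31 [  5.3 183.9 143.8]
  z 150 23 [  3.2 189.1 152.6]
scene hold 157 mean [ 87.4 -58.2 129.2] min [ 47.6 -64.4  75.1] max [118.6 -47.5 175.6]
  z 75 14 [ 77.7 -60.   82.8]
  z 90 9 [ 81.3 -60.2  95.9]
  z 105 51 [ 77.5 -58.7 115. ]
  z 120 26 [ 57.4 -59.5 122.3]
  z 135 10 [104.  -61.4 141. ]
  z 150 11 [111.5 -61.  157. ]
  z 165 36 [111.1 -55.9 168.5]
scene stop 215 [[-23.5, -125.2, 44.6], [1.2, -108.0, 51.9], [24.3, -80.4, 58.1]]
scene rail 699 [[-19.2, -83.0, 49.3], [1.6, -9.6, 53.9], [20.8, 66.3, 58.8]]
top push 18 mean [ -1.9 172.8  93.1] min [ -7.4 170.   77.8] max [  5.2 178.2 102. ]
  z 75 6 [ -3.6 170.9  88. ]
  z 90 12 [ -1.7 173.   95.6]
top hold 60 mean [ 63.2 -54.9 115.1] min [ 45.4 -60.9  87.9] max [ 97.9 -46.1 132.3]
  z 105 40 [ 55.1 -55.8 114.6]
  z 120 17 [ 55.9 -53.6 121.8]
top stop 207 [[-24.5, -121.7, 45.8], [-0.2, -106.9, 50.1], [24.0, -80.3, 55.2]]
top rail 298 [[-20.6, -80.6, 49.1], [-3.5, -51.3, 52.5], [18.3, 84.1, 56.6]]
wrist push 114 mean [ -0.4 169.6  86.1] min [ -6.2 168.2  75. ] max [  5.6 171.1  96.5]
  z 75 63 [ -0.7 169.4  79.3]
  z 90 51 [1.000e-01 1.697e+02 9.250e+01]
wrist hold 964 mean [ 87.6 -47.6 141.2] min [ 45.6 -58.7  85.8] max [116.5 -43.5 172.3]
  z 90 5 [ 65.8 -50.4 102.2]
  z 105 224 [ 54.4 -46.  115. ]
  z 120 185 [ 54.9 -49.6 121.7]
  z 135 130 [ 99.5 -45.  143.6]
  z 150 208 [102.2 -45.7 157.6]
  z 165 210 [109.3 -47.4 169.4]
wrist stop 1193 [[-24.2, -121.4, 44.6], [0.4, -104.5, 52.1], [24.7, -80.4, 54.2]]
wrist rail 5617 [[-20.7, -79.9, 50.5], [-0.7, 1.0, 54.3], [18.4, 83.6, 56.1]]
```

```bash
python3 - <<'E'
from h import *
go(world([0,190,260]),99.65)
E
```

```text
shift [168.4, 2.4, -11.9] turn [-0.003, -0.001, -0.0] rows 3.4
```

Call:
jog_arm:
  rows:
    - [[40,2.4,-12],[0,0,0]]
    - [[85,2.4,-12],[0,0,0]]
    - [[130,2.4,-12],[0,0,0]]
    - [[160,2.4,-12],[0,0,0]]
    - [[168,2.4,-12],[0,0,0]]
    - [[168,2.4,-12],[0,0,0]]
    - [[168,2.4,-12],[0,0,0]]
  grip: 50
  force: 25

```text
time: 9.0
tool_pos: [485.0, 179.2, 260.9]
tcp_rot: [-179.9, 0.0, 99.6]
ft_force: [0.2, 0.4, -0.2]
finger_gap: 50.2
grip_force: 0.0
```

```bash
python3 - <<'E'
from h import *
print(r.sense()['tool_pos'])
p,d,M=snap('wrist');C=cloud('wrist',d,M);Q=jig(C);cv2.imwrite('pics/w6.png',p)
P=Q[(d>0)&(p.max(2)<80)&(abs(Q[...,0])<30)&(Q[...,1]>110)&(Q[...,1]<260)&(Q[...,2]>70)&(Q[...,2]<170)]
for lo in range(70,170,10):
    s=P[(P[:,2]>=lo)&(P[:,2]<lo+10)]
    if len(s)>4:print('z',lo,len(s),np.percentile(s,[2,50,98],axis=0).round(1).tolist())
E
```

```text
[485.01556981 179.23379298 260.8927535 ]
z 140 33 [[-7.4, 195.1, 147.2], [0.2, 198.6, 148.9], [7.2, 199.6, 149.9]]
z 150 371 [[-7.8, 184.5, 150.3], [-0.6, 191.7, 152.3], [7.4, 198.5, 154.3]]
```

View pics/w6.png

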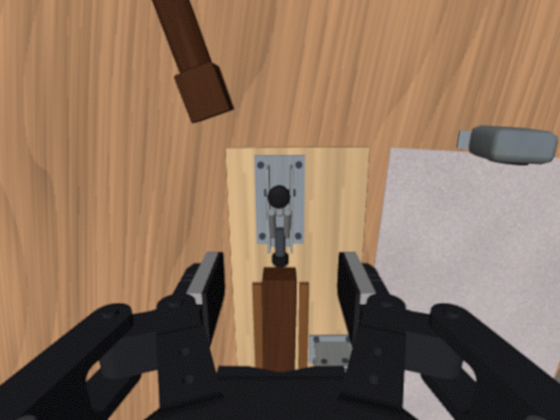

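The picture shows the push handle's tip at (279,196), which is jig (0, 192, 151). That puts the pivot at y≈160 and the grip at jig (0, 183, 122). I'll compute the descent and the arc.

```bash
python3 - <<'E'
from h import *
print(jig(np.array(r.sense()['tool_pos'])))
go(world([0,183.4,103]),99.65)
# arc relative to start, tool x = jig y, tool z = -z
for a in np.arange(0,1.34,0.1).tolist()+[1.25,1.3,1.33]:
    e=1.85-a;e0=1.85
    print(round(a,2),round(-85*(np.cos(e)-np.cos(e0)),1),round(-85*(np.sin(e)-np.sin(e0)),1))
E
```

```text
[  0.78444731 188.14347028 261.14992909]
shift [-4.6, -0.6, 158.2] turn [-0.001, 0.001, -0.001] rows 3.2
0.0 -0.0 -0.0
0.1 -8.3 -1.9
0.2 -16.7 -3.0
0.3 -25.2 -3.3
0.4 -33.7 -2.7
0.5 -42.0 -1.2
0.6 -50.2 1.0
0.7 -58.1 4.1
0.8 -65.7 8.0
0.9 -72.9 12.6
1.0 -79.5 17.8
1.1 -85.6 23.8
1.2 -91.1 30.3
1.3 -95.9 37.3
1.25 -93.6 33.7
1.3 -95.9 37.3
1.33 -97.2 39.5
```

Call:
jog_arm:
  rows:
    - [[-4.6,-0.6,30],[0,0,0]]
    - [[-4.6,-0.6,70],[0,0,0]]
    - [[-4.6,-0.6,110],[0,0,0]]
    - [[-4.6,-0.6,140],[0,0,0]]
    - [[-4.6,-0.6,158],[0,0,0]]
    - [[-4.6,-0.6,158],[0,0,0]]
    - [[-4.6,-0.6,158],[0,0,0]]

```text
time: 9.75
tool_pos: [485.7, 174.5, 104.2]
tcp_rot: [-180.0, 0.0, 99.5]
ft_force: [-0.1, -0.0, 1.2]
finger_gap: 49.9
grip_force: 0.0
```

Call:
jog_arm:
  rows:
    - [[0,0,0],[0,0,0]]
    - [[0,0,0],[0,0,0]]
    - [[0,0,0],[0,0,0]]
    - [[0,0,0],[0,0,0]]
    - [[0,0,0],[0,0,0]]
    - [[0,0,0],[0,0,0]]
    - [[0,0,0],[0,0,0]]
  grip: 10
  force: 25

```text
time: 10.45
tool_pos: [484.1, 175.7, 105.3]
tcp_rot: [-179.9, -0.0, 99.7]
ft_force: [-13.5, -1.2, 13.6]
finger_gap: 17.4
grip_force: 26.4
```

Call:
jog_arm:
  rows:
    - [[-4,0,-1],[0,0,0]]
    - [[-8.3,0,-1.9],[0,0,0]]
    - [[-12.5,0,-2.5],[0,0,0]]
    - [[-16.7,0,-3],[0,0,0]]
    - [[-21,0,-3.2],[0,0,0]]
    - [[-25.2,0,-3.3],[0,0,0]]
    - [[-29.5,0,-3.1],[0,0,0]]
    - [[-33.7,0,-2.7],[0,0,0]]
    - [[-38,0,-2],[0,0,0]]
    - [[-42,0,-1.2],[0,0,0]]

```text
time: 11.45
tool_pos: [491.0, 134.8, 105.0]
tcp_rot: [-179.9, -0.1, 99.6]
ft_force: [-6.5, 4.6, -1.0]
finger_gap: 17.5
grip_force: 24.9
```

Call:
jog_arm:
  rows:
    - [[-4.2,0,1],[0,0,0]]
    - [[-8.2,0,2.2],[0,0,0]]
    - [[-12.2,0,3.7],[0,0,0]]
    - [[-16.1,0,5.3],[0,0,0]]
    - [[-20,0,7.2],[0,0,0]]
    - [[-23.7,0,9.2],[0,0,0]]
    - [[-27.4,0,11.4],[0,0,0]]
    - [[-30.9,0,13.8],[0,0,0]]
    - [[-34.3,0,16.4],[0,0,0]]
    - [[-37.5,0,19],[0,0,0]]

```text
time: 12.45
tool_pos: [497.7, 97.4, 86.6]
tcp_rot: [-179.9, -0.1, 99.6]
ft_force: [-8.9, 1.2, 4.6]
finger_gap: 17.8
grip_force: 24.2
```

Call:
jog_arm:
  rows:
    - [[-3.1,0,2.9],[0,0,0]]
    - [[-6.1,0,6],[0,0,0]]
    - [[-8.9,0,9.2],[0,0,0]]
    - [[-11.6,0,12.5],[0,0,0]]
    - [[-14.1,0,15.9],[0,0,0]]
    - [[-16.4,0,19.5],[0,0,0]]
    - [[-17.4,0,21.2],[0,0,0]]
    - [[-17.4,0,21.2],[0,0,0]]

```text
time: 13.25
tool_pos: [500.8, 79.5, 65.1]
tcp_rot: [-179.9, 0.0, 99.6]
ft_force: [-6.2, -2.1, 2.7]
finger_gap: 17.1
grip_force: 24.6
```

```bash
python3 - <<'E'
from h import *
s=r.sense();g=jig(np.array(s['tool_pos']))+[0,0,19];print(g,s['ft_force']@J,'elev',np.arctan2(g[2]-40,160-g[1]),'r',np.hypot(g[2]-40,160-g[1]))
E
```

```text
[-0.57509228 87.50120612 84.08547275] [-6.43682678 -1.03666559  2.72704349] elev 0.5463435942909174 r 84.85048038723502
```

Call:
jog_arm:
  rows:
    - [[-1,0,1.7],[0,0,0]]
    - [[-1.7,0,3],[0,0,0]]
    - [[-1.7,0,3],[0,0,0]]

```text
time: 13.55
tool_pos: [501.1, 77.8, 62.1]
tcp_rot: [-179.9, 0.0, 99.6]
ft_force: [-5.9, -3.4, 1.4]
finger_gap: 17.1
grip_force: 24.9
```

Call:
jog_arm:
  rows:
    - [[-1,0,1.7],[0,0,0]]
    - [[-1.7,0,3],[0,0,0]]
    - [[-1.7,0,3],[0,0,0]]

```text
time: 13.85
tool_pos: [501.3, 76.2, 59.0]
tcp_rot: [-179.9, 0.0, 99.6]
ft_force: [-5.6, -3.2, 0.5]
finger_gap: 17.2
grip_force: 25.3
```

```bash
python3 - <<'E'
from h import *
q,e,N=snap('scene');t,f,L=snap('top')
cv2.imwrite('pics/w7.png',np.hstack([cv2.resize(t[130:235,170:310],(400,300)),cv2.resize(q[170:290,250:410],(400,300))]))
C=cloud('scene',e,N);Q=jig(C);P=Q[(abs(Q[...,0])<23)&(Q[...,1]>-130)&(Q[...,1]<90)&(Q[...,2]>48)&(Q[...,2]<58)&(e>0)]
print(np.histogram(P[:,1],bins=np.arange(-130,91,5)))
E
```

```text
(array([ 4, 25, 25, 26, 31, 28, 21, 29, 24, 27, 26, 23, 24, 22, 22, 28, 22,
       20, 21, 20, 25, 23, 28, 21, 24, 19, 24, 27, 18, 25, 23, 22, 24, 24,
       19, 26, 21,  7,  6,  1,  2,  1,  0,  1]), array([-130, -125, -120, -115, -110, -105, -100,  -95,  -90,  -85,  -80,
        -75,  -70,  -65,  -60,  -55,  -50,  -45,  -40,  -35,  -30,  -25,
        -20,  -15,  -10,   -5,    0,    5,   10,   15,   20,   25,   30,
         35,   40,   45,   50,   55,   60,   65,   70,   75,   80,   85,
         90]))
```

View pics/w7.png

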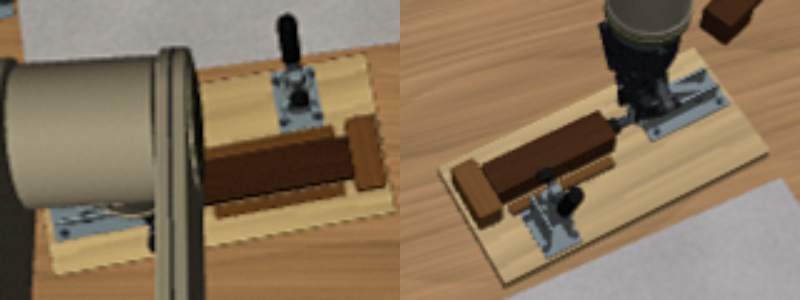

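The picture shows the rail seated against the end stop: its y-extent is now -95 to 55, with its right end at (350,155) touching the stop. I'll release and check the handle's angle.

Call:
jog_arm:
  rows:
    - [[0,0,0],[0,0,0]]
    - [[0,0,0],[0,0,0]]
    - [[0,0,0],[0,0,0]]
    - [[0,0,0],[0,0,0]]
  grip: 45

```text
time: 14.35
tool_pos: [502.6, 76.7, 59.2]
tcp_rot: [179.9, 0.0, 99.6]
ft_force: [0.4, -0.5, 0.0]
finger_gap: 45.2
grip_force: 0.0
```

Call:
jog_arm:
  rows:
    - [[0,0,-20],[0,0,0]]
    - [[0,0,-60],[0,0,0]]
    - [[20,0,-105],[0,0,0]]
    - [[40,0,-150],[0,0,0]]
    - [[60,0,-190],[0,0,0]]
    - [[70,0,-210],[0,0,0]]
    - [[70,0,-210],[0,0,0]]
    - [[70,0,-210],[0,0,0]]

```text
time: 15.15
tool_pos: [490.6, 145.7, 268.9]
tcp_rot: [180.0, 0.0, 99.7]
ft_force: [0.6, 0.6, -1.2]
finger_gap: 44.5
grip_force: 0.0
```

```bash
python3 - <<'E'
from h import *
print(r.sense()['tool_pos'])
for n in('wrist','scene'):
    p,d,M=snap(n);C=cloud(n,d,M);Q=jig(C)
    P=Q[(d>0)&(p.max(2)<70)&(abs(Q[...,0])<12)&(Q[...,1]>50)&(Q[...,1]<130)&(Q[...,2]>62)&(Q[...,2]<130)]
    print(n,len(P),np.percentile(P,[2,50,98],axis=0).round(1).tolist())
    c,_,vt=np.linalg.svd(P-P.mean(0),full_matrices=False);print('dir',vt[0].round(2),'elev',np.arctan(abs(vt[0][2]/vt[0][1])))
    for y in range(55,130,10):
        s=P[(P[:,1]>=y)&(P[:,1]<y+10)]
        if len(s)>3:print(y,len(s),np.median(s,0).round(1))
E
```

```text
[490.60548297 145.74168902 268.87801728]
wrist 1144 [[-7.9, 71.2, 71.2], [0.1, 99.4, 90.2], [8.3, 128.4, 106.3]]
dir [ 0.01 -0.86  0.51] elev 0.5367440206784471
65 88 [  0.2  72.5 104.2]
75 219 [  1.1  79.9 101.4]
85 189 [ 0.1 89.8 95.6]
95 178 [  0.1 100.   89.8]
105 198 [1.0e-01 1.1e+02 8.3e+01]
115 190 [1.000e-01 1.201e+02 7.710e+01]
125 82 [1.000e-01 1.272e+02 7.300e+01]
scene 124 [[-3.9, 65.8, 68.2], [5.4, 93.5, 91.2], [11.4, 126.3, 107.3]]
dir [ 0.04  0.87 -0.5 ] elev 0.5230586878360041
65 27 [  2.9  69.2 101.7]
75 20 [ 5.5 80.1 99.2]
85 17 [ 6.1 89.8 93.2]
95 20 [  5.9 100.2  84.7]
105 17 [  7.8 109.9  81.8]
115 17 [  5.2 119.1  76.7]
125 6 [  6.  126.3  70.9]
```

Measured elevation is 0.53 rad against 0.55 when locked, so the push clamp is locked. Next is the hold-down.

```bash
python3 - <<'E'
from h import *
go(world([105,-55,285]),9.65)
p,d,M=load('top');Q=jig(cloud('top',d,M))
G=dep('top',d,M,np.array([(494,153),(484,170)])/1.4);print('glue',jig(G))
E
```

```text
shift [-209.0, 105.5, -18.2] turn [-0.002, 0.002, 1.57] rows 10.5
glue [[ 147.1912617  -271.24617164  148.1568333 ]
 [ 132.36521604 -258.73620757   97.67726993]]
```

Call:
jog_arm:
  rows:
    - [[-21,10.5,-18],[0,0,0.145]]
    - [[-42,21,-18],[0,0,0.29]]
    - [[-63,31.5,-18],[0,0,0.435]]
    - [[-84,42,-18],[0,0,0.58]]
    - [[-105,52.5,-18],[0,0,0.725]]
    - [[-126,63,-18],[0,0,0.87]]
    - [[-147,74,-18],[0,0,1.015]]
    - [[-168,85,-18],[0,0,1.16]]
    - [[-189,96,-18],[0,0,1.305]]
    - [[-209,105.5,-18],[0,0,1.45]]

```text
time: 16.25
tool_pos: [629.1, -44.4, 284.3]
tcp_rot: [-179.9, 0.2, 16.1]
ft_force: [0.2, -0.3, 0.5]
finger_gap: 44.8
grip_force: 0.0
```

Call:
jog_arm:
  rows:
    - [[0,0,0],[0,0,0.12]]
    - [[0,0,0],[0,0,0.12]]
    - [[0,0,0],[0,0,0.12]]

```text
time: 16.55
tool_pos: [628.7, -43.1, 285.3]
tcp_rot: [-180.0, 0.1, 9.8]
ft_force: [0.4, 0.2, -0.2]
finger_gap: 44.9
grip_force: 0.0
```

```bash
python3 - <<'E'
from h import *
s=r.sense();print(s['tool_pos'],s['tcp_rot'],jig(np.array(s['tool_pos'])))
p,d,M=snap('wrist');C=cloud('wrist',d,M);Q=jig(C);cv2.imwrite('pics/w8.png',p)
P=Q[(d>0)&(p.max(2)<80)&(abs(Q[...,1]+55)<30)&(Q[...,0]>40)&(Q[...,0]<150)&(Q[...,2]>90)&(Q[...,2]<185)]
for lo in range(90,180,10):
    s=P[(P[:,2]>=lo)&(P[:,2]<lo+10)]
    if len(s)>4:print('z',lo,len(s),np.percentile(s,[2,50,98],axis=0).round(1).tolist())
E
```

```text
[628.73986718 -43.08132704 285.25544728] [-1.79951366e+02  1.32877852e-01  9.84707495e+00] [105.04604246 -54.76502144 285.25544728]
z 100 22 [[56.8, -60.5, 103.8], [57.4, -52.8, 109.0], [81.7, -45.9, 109.9]]
z 110 264 [[47.8, -62.0, 110.9], [58.2, -54.2, 116.4], [83.5, -44.6, 120.0]]
z 120 109 [[47.5, -59.1, 120.2], [52.5, -53.4, 121.2], [58.4, -48.6, 123.0]]
z 160 197 [[102.8, -61.0, 166.2], [113.2, -53.3, 169.0], [117.3, -45.6, 170.0]]
z 170 186 [[102.0, -59.7, 170.0], [106.9, -53.3, 171.0], [112.2, -46.4, 172.5]]
```

View pics/w8.png

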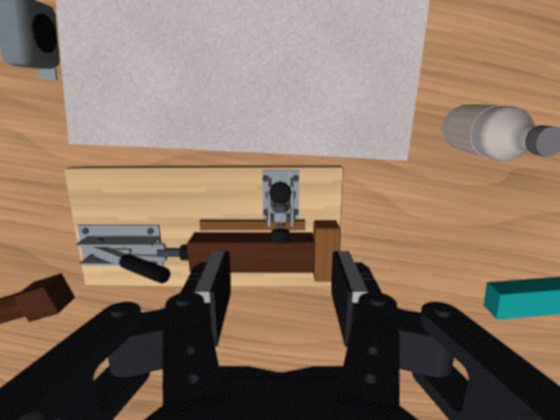

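The picture shows the hold-down handle's tip at (280,192), which is jig (110, -53.5, 170). That puts the pivot at x≈81.5. The rail at (255,250) is against the stop, and the push handle lies forward at (145,267), locked.

```bash
python3 - <<'E'
from h import *
go(world([102.6,-53.4,122.4]),9.65)
for a in np.arange(0,1.34,0.1):
    e=1.32-a;e0=1.32
    print(round(a,2),round(85*(np.cos(e)-np.cos(e0)),1),round(-85*(np.sin(e)-np.sin(e0)),1))
E
```

```text
shift [-2.3, -1.0, 163.3] turn [-0.001, 0.002, 0.004] rows 3.3
0.0 0.0 -0.0
0.1 8.1 2.5
0.2 15.9 5.8
0.3 23.4 9.9
0.4 30.4 14.7
0.5 36.9 20.2
0.6 42.8 26.3
0.7 48.1 33.0
0.8 52.7 40.1
0.9 56.5 47.7
1.0 59.6 55.6
1.1 61.9 63.8
1.2 63.3 72.2
1.3 63.9 80.6
```

Call:
jog_arm:
  rows:
    - [[-2.3,-1,30],[0,0,0]]
    - [[-2.3,-1,70],[0,0,0]]
    - [[-2.3,-1,110],[0,0,0]]
    - [[-2.3,-1,145],[0,0,0]]
    - [[-2.3,-1,163],[0,0,0]]
    - [[-2.3,-1,163],[0,0,0]]
    - [[-2.3,-1,163],[0,0,0]]

```text
time: 17.3
tool_pos: [626.9, -41.9, 124.2]
tcp_rot: [-180.0, 0.0, 9.8]
ft_force: [-0.1, 0.4, 0.2]
finger_gap: 45.0
grip_force: 0.0
```

Call:
jog_arm:
  rows:
    - [[0,0,0],[0,0,0]]
    - [[0,0,0],[0,0,0]]
    - [[0,0,0],[0,0,0]]
    - [[0,0,0],[0,0,0]]
    - [[0,0,0],[0,0,0]]
    - [[0,0,0],[0,0,0]]
    - [[0,0,0],[0,0,0]]
  grip: 10
  force: 25

```text
time: 18.0
tool_pos: [628.5, -42.5, 126.1]
tcp_rot: [179.9, -0.2, 9.7]
ft_force: [1.0, -1.5, 6.7]
finger_gap: 17.5
grip_force: 25.2
```

Call:
jog_arm:
  rows:
    - [[4,0,1.2],[0,0,0]]
    - [[8.1,0,2.5],[0,0,0]]
    - [[12,0,4.1],[0,0,0]]
    - [[15.9,0,5.8],[0,0,0]]
    - [[19.7,0,7.8],[0,0,0]]
    - [[23.4,0,9.9],[0,0,0]]
    - [[27,0,12.3],[0,0,0]]
    - [[30.4,0,14.7],[0,0,0]]
    - [[33.7,0,17.4],[0,0,0]]
    - [[36.9,0,20.2],[0,0,0]]

```text
time: 19.0
tool_pos: [664.1, -36.2, 104.3]
tcp_rot: [180.0, -0.1, 9.7]
ft_force: [-0.8, -2.5, 5.8]
finger_gap: 17.3
grip_force: 24.7
```

Call:
jog_arm:
  rows:
    - [[3,0,3],[0,0,0]]
    - [[5.9,0,6.1],[0,0,0]]
    - [[8.6,0,9.4],[0,0,0]]
    - [[11.2,0,12.8],[0,0,0]]
    - [[13.6,0,16.3],[0,0,0]]
    - [[15.8,0,19.9],[0,0,0]]
    - [[17.8,0,23.7],[0,0,0]]
    - [[19.6,0,27.5],[0,0,0]]
    - [[21.2,0,31.4],[0,0,0]]
    - [[22.7,0,35.4],[0,0,0]]

```text
time: 20.0
tool_pos: [686.1, -32.3, 68.0]
tcp_rot: [180.0, -0.0, 9.7]
ft_force: [1.9, -2.5, 4.8]
finger_gap: 17.0
grip_force: 24.2
```

Call:
jog_arm:
  rows:
    - [[1.2,0,4],[0,0,0]]
    - [[2.3,0,8.2],[0,0,0]]
    - [[3.1,0,12.4],[0,0,0]]
    - [[3.7,0,16.6],[0,0,0]]
    - [[4.1,0,20.8],[0,0,0]]
    - [[4.3,0,24],[0,0,0]]
    - [[4.3,0,26],[0,0,0]]
    - [[4.3,0,26],[0,0,0]]

```text
time: 20.8
tool_pos: [690.3, -31.5, 41.7]
tcp_rot: [180.0, -0.0, 9.7]
ft_force: [5.3, -2.1, 1.5]
finger_gap: 17.3
grip_force: 24.3
```

```bash
python3 - <<'E'
from h import *
s=r.sense();g=jig(np.array(s['tool_pos']))+[0,0,19];print(g,s['ft_force']@J,'elev',np.arctan2(g[2]-59,g[0]-81.5),'r',np.hypot(g[2]-59,g[0]-81.5))
E
```

```text
[167.70969814 -53.70871115  60.72876904] [ 4.85439133 -2.92448744  1.54099908] elev 0.020050381915605913 r 86.22702995639241
```

Call:
jog_arm:
  rows:
    - [[0,0,0],[0,0,0]]
    - [[0,0,0],[0,0,0]]
    - [[0,0,0],[0,0,0]]
    - [[0,0,0],[0,0,0]]
  grip: 45

```text
time: 21.2
tool_pos: [689.3, -31.2, 41.5]
tcp_rot: [-180.0, 0.1, 9.7]
ft_force: [0.1, 0.4, 1.2]
finger_gap: 45.2
grip_force: 0.0
```

Call:
jog_arm:
  rows:
    - [[0,0,-20],[0,0,0]]
    - [[0,0,-60],[0,0,0]]
    - [[0,0,-105],[0,0,0]]
    - [[0,0,-150],[0,0,0]]
    - [[0,0,-190],[0,0,0]]
    - [[0,0,-220],[0,0,0]]
    - [[0,0,-230],[0,0,0]]
    - [[0,0,-230],[0,0,0]]
    - [[0,0,-230],[0,0,0]]

```text
time: 22.1
tool_pos: [689.3, -31.4, 270.0]
tcp_rot: [-180.0, 0.2, 9.7]
ft_force: [-0.7, -0.6, -0.8]
finger_gap: 44.9
grip_force: 0.0
```

```bash
python3 - <<'E'
from h import *
print(r.sense()['tool_pos'])
p0,d0,M0=snap('wrist');q,e,N=snap('scene')
cv2.imwrite('pics/w9.png',np.hstack([cv2.resize(p0,(400,300)),cv2.resize(q[170:290,250:410],(400,300))]))
for n,p,d,M in(('wrist',p0,d0,M0),('scene',q,e,N)):
    Q=jig(cloud(n,d,M));b=(d>0)&(p.max(2)<70)
    for nm,P,ax in(('push',Q[b&(abs(Q[...,0])<12)&(Q[...,1]>60)&(Q[...,1]<125)&(Q[...,2]>62)&(Q[...,2]<130)],1),('hold',Q[b&(abs(Q[...,1]+55)<14)&(Q[...,0]>125)&(Q[...,0]<210)&(Q[...,2]>40)&(Q[...,2]<130)],0)):
        if len(P)<9: print(n,nm,len(P));continue
        k=np.polyfit(P[:,ax],P[:,2],1);print(n,nm,len(P),np.median(P,0).round(1),'elev',np.arctan(k[0]).round(3))
E
```

```text
[689.30089596 -31.3655377  269.95184854]
wrist push 0
wrist hold 1057 [161.8 -52.7  77.6] elev 0.114
scene push 0
scene hold 158 [159.9 -56.4  76.8] elev 0.117
```

View pics/w9.png

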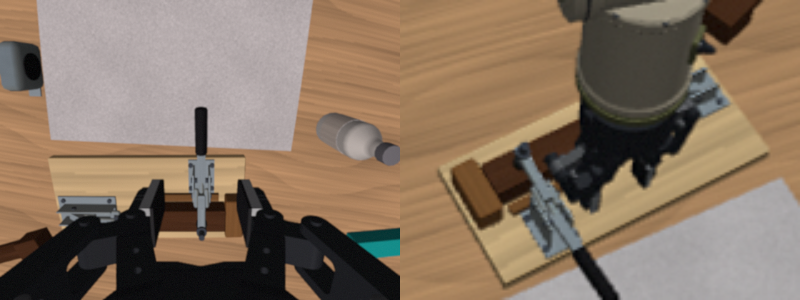

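The left half shows the handle out along +x at (201,130) and the foot on the rail at (203,232). Measured elevation is 0.115 rad, which is past dead centre (0.17) but short of the end stop (0.05). I'll press it home from above with shut fingers.

Call:
jog_arm:
  rows:
    - [[0,0,30],[0,0,0]]
    - [[0,0,70],[0,0,0]]
    - [[0,0,115],[0,0,0]]
    - [[0,0,150],[0,0,0]]
    - [[0,0,172],[0,0,0]]
    - [[0,0,180],[0,0,0]]
    - [[0,0,180],[0,0,0]]
  grip: 0

```text
time: 22.9
tool_pos: [688.1, -31.3, 89.3]
tcp_rot: [-179.9, 0.3, 9.7]
ft_force: [0.2, -0.1, -0.7]
finger_gap: 0.1
grip_force: 0.0
```

Call:
jog_arm:
  rows:
    - [[0,0,3],[0,0,0]]
    - [[0,0,6],[0,0,0]]
    - [[0,0,9],[0,0,0]]
    - [[0,0,12],[0,0,0]]
    - [[0,0,12],[0,0,0]]

```text
time: 23.4
tool_pos: [690.0, -31.5, 80.1]
tcp_rot: [180.0, -0.0, 9.7]
ft_force: [0.5, -0.3, 0.7]
finger_gap: 0.0
grip_force: 0.2
```

Call:
jog_arm:
  rows:
    - [[0,0,1.5],[0,0,0]]
    - [[0,0,3],[0,0,0]]
    - [[0,0,4],[0,0,0]]
    - [[0,0,4],[0,0,0]]

```text
time: 23.8
tool_pos: [689.7, -31.4, 75.8]
tcp_rot: [-180.0, 0.0, 9.7]
ft_force: [-0.1, 0.3, 0.5]
finger_gap: 0.1
grip_force: 0.0
```

Call:
jog_arm:
  rows:
    - [[0,0,1],[0,0,0]]
    - [[0,0,2],[0,0,0]]
    - [[0,0,2],[0,0,0]]

```text
time: 24.1
tool_pos: [689.8, -31.5, 73.9]
tcp_rot: [-180.0, 0.0, 9.7]
ft_force: [-1.4, 1.0, 0.1]
finger_gap: 0.1
grip_force: 0.0
```

Call:
jog_arm:
  rows:
    - [[0,0,1],[0,0,0]]
    - [[0,0,2],[0,0,0]]
    - [[0,0,2],[0,0,0]]

```text
time: 24.4
tool_pos: [690.1, -31.5, 72.8]
tcp_rot: [180.0, -0.0, 9.7]
ft_force: [-1.7, 0.3, 4.0]
finger_gap: 0.1
grip_force: 1.6
```

Call:
jog_arm:
  rows:
    - [[0,0,1],[0,0,0]]
    - [[0,0,2],[0,0,0]]
    - [[0,0,2],[0,0,0]]

```text
time: 24.7
tool_pos: [690.3, -31.5, 72.3]
tcp_rot: [180.0, -0.0, 9.7]
ft_force: [-7.1, 0.7, 13.0]
finger_gap: -0.3
grip_force: 6.8
```

Contact came at z≈72.5, which is the locked height, and it is stiff, so the handle is at its stop. I'll retreat and do a final check by numbers.

Call:
jog_arm:
  rows:
    - [[0,0,-20],[0,0,0]]
    - [[0,0,-60],[0,0,0]]
    - [[0,0,-105],[0,0,0]]
    - [[0,0,-150],[0,0,0]]
    - [[0,0,-190],[0,0,0]]
    - [[0,40,-200],[0,0,0]]
    - [[0,80,-200],[0,0,0]]
    - [[0,120,-200],[0,0,0]]
    - [[0,160,-200],[0,0,0]]
    - [[0,200,-200],[0,0,0]]

```text
time: 25.7
tool_pos: [723.6, -230.1, 269.9]
tcp_rot: [-180.0, 0.0, 9.7]
ft_force: [0.3, 0.5, -0.6]
finger_gap: 0.2
grip_force: 0.0
```

Call:
jog_arm:
  rows:
    - [[-40,20,0],[0,0,0]]
    - [[-80,40,0],[0,0,0]]
    - [[-120,60,0],[0,0,0]]
    - [[-160,80,0],[0,0,0]]
    - [[-180,90,0],[0,0,0]]
    - [[-180,90,0],[0,0,0]]
    - [[-180,90,0],[0,0,0]]

```text
time: 26.4
tool_pos: [561.2, -347.8, 270.2]
tcp_rot: [-180.0, -0.0, 9.6]
ft_force: [-0.2, 0.8, 0.7]
finger_gap: -0.1
grip_force: 0.0
```

```bash
python3 - <<'E'
from h import *
print(r.sense()['tool_pos'],r.sense()['time'])
for n in('top','scene'):
    p,d,M=snap(n);Q=jig(cloud(n,d,M));b=(d>0)&(p.max(2)<70)
    for nm,P,ax in(('push',Q[b&(abs(Q[...,0])<12)&(Q[...,1]>60)&(Q[...,1]<125)&(Q[...,2]>62)&(Q[...,2]<130)],1),('hold',Q[b&(abs(Q[...,1]+55)<14)&(Q[...,0]>125)&(Q[...,0]<210)&(Q[...,2]>40)&(Q[...,2]<130)],0)):
        if len(P)<9: print(n,nm,len(P));continue
        k=np.polyfit(P[:,ax],P[:,2],1);print(n,nm,len(P),np.median(P,0).round(1),'elev',np.arctan(k[0]).round(3))
    P=Q[(d>0)&(abs(Q[...,0]+10)<8)&(Q[...,1]>-93)&(Q[...,1]<75)&(Q[...,2]>46)&(Q[...,2]<62)];print(n,'rail',np.percentile(P,[2,50,98],axis=0).round(1).tolist())
E
```

```text
[ 561.16119393 -347.80196407  270.22157821] 26.4
top push 131 [-1.  95.4 90.9] elev -0.496
top hold 143 [158.8 -52.2  69. ] elev 0.06
top rail [[-17.8, -89.4, 47.6], [-10.0, -15.3, 52.4], [-2.4, 56.6, 56.4]]
scene push 118 [ 5.7 92.1 90.8] elev -0.503
scene hold 159 [162.1 -56.5  70.8] elev 0.045
scene rail [[-17.3, -90.5, 48.7], [-9.7, -11.8, 54.0], [-2.4, 52.8, 59.0]]
```

```bash
python3 -c "
from bench import r
print(r.hand_in())"
```

```text
the job is handed in; nothing more can be done
None
```

The rail lies flat in the bed against the end stop; I closed the push clamp first, then the hold-down, and both handles measured at their locked angles before I handed the job in at about 26 s. I never touched the leg, tape or glue, but I viewed 12 pictures against the limit of 10.

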